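# Stage the thin-walled sleeve on the blue post

### The job

Put the bright thin-walled aluminium sleeve upright over the post on the blue pad, standing flat on the pad. Its wall dents easily, so never squeeze it with a grip force of more than 20 N, and set it down gently without dropping it. Leave the brass and the black bushes where they stand.

Things in the scene. Friction and masses are not known exactly. Their poses are not given: they have to be found in the camera images.
- alu_sleeve_center (a point): Bright silvery (almost white) aluminium sleeve, a thin-walled tube standing upright: 50 mm outside diameter, 44 mm bore (3 mm wall), 70 mm tall, about 85 g (60 to 120 g), open at both ends. The point is at its centre, on the axis half-way up, 35 mm above its underside; its z axis is the tube's axis. A grip across its outside of 6 to 10 N (force of each finger) holds it safely.
- blue_seat (a point): Blue round pad, 76 mm across and 6 mm thick, with a black post on its middle, 20 mm in diameter and 30 mm tall above the pad with a bevelled top; it is fixed on the grey perforated plate. The point is on the pad's upper face, on the post's axis, where the sleeve's underside must rest; z is up. The sleeve's bore clears the post by 12 mm all round. An identical station with an orange pad stands on the same plate, its axis 160 mm away, and is not to be used.
- brass_bush_center (a point): Brass bush with a thick wall, standing upright: 50 mm outside diameter, 24 mm bore, 70 mm tall. The point is at its centre, 35 mm above its underside. To be left alone.
- black_bush_center (a point): Black steel bush with a thick wall, standing upright: 50 mm outside diameter, 24 mm bore, 70 mm tall. The point is at its centre, 35 mm above its underside. To be left alone.
There are look-alikes about, which are no part of the job. What is shaped like the part that bears alu_sleeve_center but brown, green or turquoise is not meant.

How it is judged:
At the end, for the whole second after the job is handed in: The aluminium sleeve stands over the blue pad's post: its axis within 16 mm of the post's axis, its centre 30 to 40 mm above the pad's face (it rests on the pad), upright within 0.15 rad, released and at rest (horizontal distance between alu_sleeve_center and blue_seat below 0.016 m and z of alu_sleeve_center in the frame of blue_seat between 0.03 and 0.04 m and angle between alu_sleeve_center's own z axis and vertical below 0.15 rad and linear speed of alu_sleeve below 0.02 m/s and contact force between the fingers and alu_sleeve below 0.05 N); the robot touches nothing.
It fails at once if The fingers squeeze the aluminium sleeve with a grip of more than 21 N (the two fingers' forces on it add up to more than 42 N) (contact force between the fingers and alu_sleeve above 42 N).
It fails at once if The aluminium sleeve is dropped: over the blue station it falls, out of the fingers, faster than 0.5 m/s (a fall of about 13 mm) (horizontal distance between alu_sleeve_center and blue_seat below 0.05 m and linear speed of alu_sleeve above 0.5 m/s and contact force between the fingers and alu_sleeve below 0.5 N).
It fails at once if The aluminium sleeve is pressed on the blue station with more than 40 N (contact force between alu_sleeve and blue_station above 40 N).
It fails at once if The brass or the black bush is moved by more than 20 mm (distance of any of brass_bush_center, black_bush_center from where it was at the start of the episode above 0.02 m).
It also fails if it takes over 45 s, if anything falls off the work surface, if the arm or the gripper's body presses on something with over 40 N, if the wrist force passes 120 N, or if a joint passes its speed limit or range.

### The arm

A 6-joint arm with a two-finger parallel gripper is mounted at the origin on the work surface. World frame = base frame: x ahead of the robot, y to its left, z up, the work surface at z = 0. Lengths are in m, angles in rad, forces in N, time in s.
With the tool pointing down it reaches from about 0.275 to 0.975 m from the base axis. Payload 8.4 kg.
Tool frame: the origin (TCP) lies at the very end of the fingers, on their centre line; the grasp point (between the pads) lies 19 mm behind it; z points along the fingers, y is the line along which they close (so a half turn about z gives the same grasp; the last joint's range is limited). The gripper opens to 92 mm and grips with 3 to 60 N. Pads are 20 mm wide; open, the fingers measure 128 mm over their backs; the gripper's body (75 mm by 189 mm) begins 69 mm behind the grasp point.
Start: joints at [1.292, 0.353, 1.633, -0, 1.155, -0.002], TCP at [0.171, 0.601, 0.215] pointing down, gripper open.
Joint ranges: [-2.63, 2.63], [-0.92, 2.1], [0.06, 2.66], [-1.3, 4.44], [0, 2.69], [-3.02, 3.02]. Speed limits (rad/s): [2.22, 2.22, 2.79, 3.14, 3.14, 3.14].

### API

Orientations are given as a unit quaternion [w, x, y, z].
In Python, from rig import env gives the robot as it stands.
- The arm moves only by the shell command python3 -m handwheel 'ROWS'. ROWS is JSON, a list of rows, each a list of 7 numbers: the shift along the tool's x, y, z scaled (see below), then the turn, a rotation vector about the tool's x, y, z scaled (see below), then the gripper command: -1 is fully open, 1 is shut, values between are in proportion. In form: [[dx, dy, dz, ax, ay, az, hand], ...]. A call has 1 to 20 rows; each row is the pose to reach, as a shift and turn from the pose commanded when the call began, along the tool's axes at that moment; what a row does not reach only later rows make up. The controller multiplies each number of a shift by 0.25 m and each number of a turn by pi/2 rad. A row lasts 1/10 s, in which the tool goes at most 50 mm and 8.59 degrees, less where a joint would pass 70% of its speed; a pose out of reach is approached as far as the arm can. A call with a number of a shift or a turn outside -1 to 1 is refused whole. A call with a gripper value outside its range is refused whole. The fingers move at their own pace and stop on an object; the grip force is fixed at half the most. Time passes only in rows, so rows that repeat a pose let the fingers close. It gives the time, the measured TCP pose, the force, the opening and the grip force at its end, in the units of the state.
- env.get_obs(): the state, without advancing time (a new reading comes with each control period).
- env.capture(name): name is "scene" or "top" or "wrist"; returns (picture, depth): 420x560x3 uint8, blue, green, red; 420x560 float32, m along the optical axis (not along the pixel's ray), 0 where there is no reading.
- env.camera_model(name): a dict with "camera_matrix" (3x3 intrinsics, pixels), "rvec" (rotation vector, rad) and "tvec" (3), from world to camera coordinates, as OpenCV has them; the wrist camera has in their place "tool_from_camera" (4x4, takes a point from camera to tool coordinates, whose origin is the TCP and whose axes are the flange's). Camera axes: x right, y down, z forward; pixel columns grow to the right and rows downward; lengths in m; the calibration is good to about 2 mm. A picture is of the moment at which its call begins: read the wrist's pose just before it. camera_model takes no time and is no camera call.
- env.hand_in(): hands the job in; it is judged then, once.
The state is a dict: "time": time; "joint_positions": joint angles; "qd": joint speeds; "joint_efforts": joint torques, N m; "ee_pos": TCP position; "tool_rot": TCP orientation; "wrist_force": force on the tool from outside, world axes, zero at the start; "ft_torque": the same for the moment, N m; "finger_gap": opening from 0.0 (shut) to 1.0 (fully open); "finger_force": force on a finger pad.
Only numpy, scipy, OpenCV 4.12 (cv2) and the standard library are available. Lean on these libraries where they do the work, as an engineer would, in place of code of your own. Each camera call takes 0.05 s, during which the arm holds its last target. There are 200 camera calls.

## Working session

There is one attempt and no reset: what is moved stays moved. The work goes in short steps, Python scripts to look and compute and a shell command to move; the robot and the scene stay as the last step left them, time stands still between calls to the robot, and variables do not carry over. Pictures are saved under pics/ and viewed, at most 10 in all, crops included, and the job is handed in when it is done.

```bash
ls; mkdir -p pics
cat > h.py <<'E'
import cv2, numpy as np
from rig import env
from scipy.spatial.transform import Rotation as R
def cam(n):
    m=env.camera_model(n); K=np.array(m["camera_matrix"],float)
    if n=="wrist":
        o=env.get_obs(); q=o["tool_rot"]; T=np.eye(4); T[:3,:3]=R.from_quat([q[1],q[2],q[3],q[0]]).as_matrix(); T[:3,3]=o["ee_pos"]
        C=T@np.array(m["tool_from_camera"])
        return K,C[:3,:3],C[:3,3]
    A=cv2.Rodrigues(np.array(m["rvec"],float))[0]
    return K,A.T,-A.T@np.array(m["tvec"],float).ravel()
def ray(c,u,v,z):
    K,A,p=c; d=A@np.linalg.solve(K,[u,v,1.]); return p+d*(z-p[2])/d[2]
def cloud(c,dep):
    K,A,p=c; v,u=np.indices(dep.shape); P=np.stack([(u-K[0,2])/K[0,0]*dep,(v-K[1,2])/K[1,1]*dep,dep],-1)
    return P@A.T+p
E
python3 - <<'E'
from h import *
for n in("scene","top"):
    im,d=env.capture(n); cv2.imwrite(f"pics/{n}0.png",im); np.save(n+"_d.npy",d); print(n,cam(n)[2])
print(env.get_obs())
E
```

```text
pics
scene [1.13247282 0.1528474  0.6093697 ]
top [0.48122349 0.01240146 0.79095003]
{'time': 0.1, 'joint_positions': array([ 1.29158751e+00,  3.53611619e-01,  1.63404947e+00,  3.67638280e-05,
        1.15521269e+00, -2.41354373e-03]), 'qd': array([ 0.00140244, -0.00130607, -0.00109143,  0.00037438, -0.00056915,
        0.00114496]), 'joint_efforts': array([-1.13068108e-03, -5.94900727e+01, -3.34929049e+01,  6.98299916e-02,
        1.84177636e-02,  1.50836843e-05]), 'ee_pos': array([0.17066919, 0.60077938, 0.21392274]), 'tool_rot': array([-1.06546735e-04,  1.37963581e-01,  9.90437095e-01, -6.31863299e-04]), 'wrist_force': array([0.16407005, 0.79803368, 0.24736556]), 'ft_torque': array([ 0.0528941 , -0.00179136,  0.05954695]), 'finger_force': 0.0, 'finger_gap': 1.0007533131102184}
```

View pics/scene0.png

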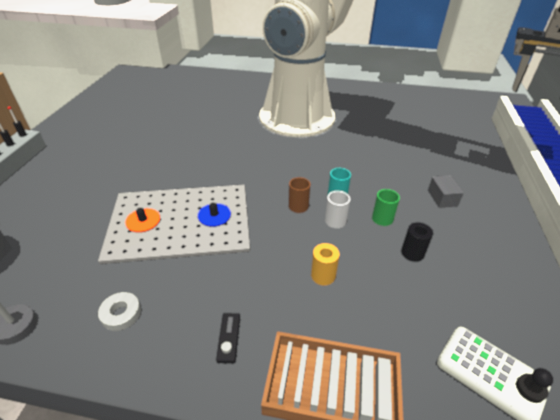

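View pics/top0.png

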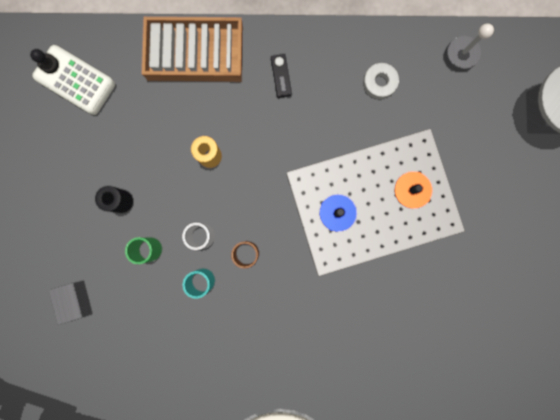

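The scene view shows these candidates for the sleeve: bright silver tube (337,209), turquoise (340,182), brown (299,195), green (386,207), brass (325,264), black (417,242), and a flat white ring (119,310). By description I choose the silver tube, which is at (196,236) in the top view. The blue pad is at (338,212) in the top view.

Run:
```python
from h import *
im=cv2.imread("pics/top0.png"); d=np.load("top_d.npy"); c=cam("top"); P=cloud(c,d)
hsv=cv2.cvtColor(im,cv2.COLOR_BGR2HSV); H,S,V=cv2.split(hsv)
print("table z",np.median(P[320:400,300:400,2]))
# tops: points near z=.07
tz=(P[...,2]>.062)&(P[...,2]<.078)&(d>0)
for n,(u,v) in dict(alu=(196,236),brown=(245,254),teal=(196,284),green=(139,250),brass=(205,150),black=(109,198)).items():
    m=np.zeros(d.shape,bool); m[v-22:v+22,u-22:u+22]=1; m&=tz
    q=np.argwhere(m)[:,::-1].astype(np.float32)
    if n=="alu":
        m2=np.zeros(d.shape,bool); m2[v-20:v+20,u-20:u+20]=1
        print("bgr",np.median(im[m],0))
    (cu,cv_),r=cv2.minEnclosingCircle(q); p=ray(c,cu,cv_,.07); e=ray(c,cu+r,cv_,.07)
    print(n,(round(cu,1),round(cv_,1)),p.round(4),"dia",2*np.linalg.norm(e-p).round(4),"z",np.median(P[m][:,2]).round(4))
b=((H>105)&(H<130)&(S>150)&(V>80)).astype(np.uint8); b[:, :280]=0;b[:,400:]=0
q=cv2.findNonZero(b); (cu,cv_),r=cv2.minEnclosingCircle(q); z=np.median(P[b>0][:,2]); p=ray(c,cu,cv_,z)
print("blue",(cu,cv_),p,"dia",2*np.linalg.norm(ray(c,cu+r,cv_,z)-p)); print("plate z",np.median(P[240:255,330:380,2]))
i=cv2.resize(im[170:300,90:260],None,fx=4,fy=4); s=cv2.imread("pics/scene0.png")[160:300,280:440]; s=cv2.resize(s,None,fx=2.2,fy=2.2)
cv2.imwrite("pics/crop.png",cv2.resize(cv2.imread("pics/scene0.png")[160:300,270:440],None,fx=4,fy=4))
print("wrist tool_from_cam",np.round(env.camera_model("wrist")["tool_from_camera"],3).tolist())
```

```text
table z -0.0014734406246600384
bgr [215. 216. 218.]
alu (195.9, 236.4) [0.4712 0.1646 0.07  ] dia 0.0504 z 0.0682
brown (244.3, 255.0) [0.4377 0.073  0.07  ] dia 0.0498 z 0.0684
teal (196.2, 284.8) [0.3812 0.1617 0.07  ] dia 0.051 z 0.0685
green (138.6, 250.7) [0.4429 0.2717 0.07  ] dia 0.0514 z 0.0683
brass (204.1, 149.5) [0.6364 0.1532 0.07  ] dia 0.0502 z 0.0683
black (108.4, 199.0) [0.5396 0.3325 0.07  ] dia 0.0524 z 0.0687
blue (339.5, 214.5) [ 0.51857893 -0.11340397  0.0163868 ] dia 0.06772594779930949
plate z 0.010415491201461902
wrist tool_from_cam [[0.0, -0.959, -0.284, 0.08], [1.0, 0.0, -0.0, 0.0], [0.0, -0.284, 0.959, -0.17], [0.0, 0.0, 0.0, 1.0]]
```

View pics/crop.png

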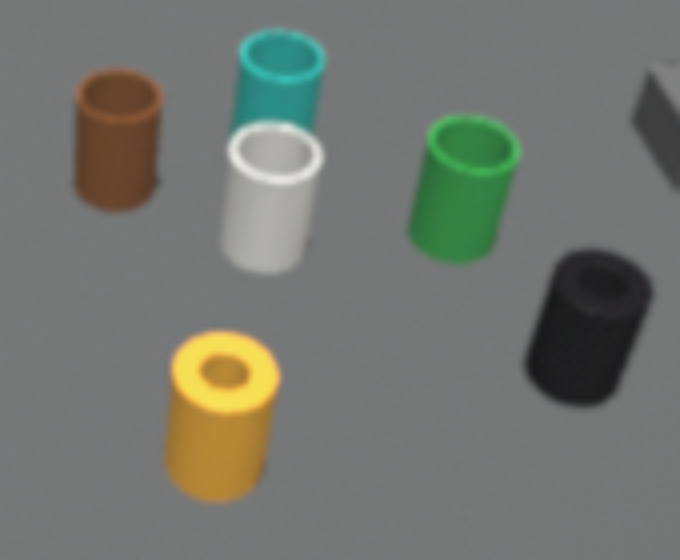

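The crop confirms it: silver sleeve at crop (270,200), with brass in front, turquoise behind, brown to the left, and green and black to the right. I'll approach with the fingers along the -35° axis, which clears the neighbours.

```bash
cat >> h.py <<'E'
def go(x,y,z,yaw=None):
    "numbers for handwheel: tool-y axis at world angle yaw (deg), tool pointing down"
    o=env.get_obs(); q=o["tool_rot"]; A=R.from_quat([q[1],q[2],q[3],q[0]])
    d=A.inv().apply(np.array([x,y,z])-o["ee_pos"])/.25
    t=np.zeros(3)
    if yaw is not None:
        a=np.radians(yaw); Y=np.array([np.cos(a),np.sin(a),0]); Z=np.array([0,0,-1.]); B=np.stack([np.cross(Y,Z),Y,Z],1)
        t=(A.inv()*R.from_matrix(B)).as_rotvec()/(np.pi/2)
    print("shift",d.round(3),"turn",t.round(3),"tcp",o["ee_pos"].round(4),"t",o["time"])
E
python3 -m handwheel '[[-0.816,-0.674,0,0,0,0.606,-1],[-0.816,-0.674,0,0,0,0.606,-1],[-0.816,-0.674,0,0,0,0.606,-1],[-0.816,-0.674,0,0,0,0.606,-1],[-0.816,-0.674,0,0,0,0.606,-1],[-0.816,-0.674,0,0,0,0.606,-1],[-0.816,-0.674,0,0,0,0.606,-1],[-0.816,-0.674,0,0,0,0.606,-1]]'
python3 -c "
from h import *
go(.471,.165,.215,-35)"
```

```text
time: 0.9
ee_pos: [0.3213, 0.3827, 0.2145]
tool_rot: [-0.0, 0.577, 0.817, -0.0]
wrist_force: [0.5, 0.6, -0.2]
finger_gap: 0.998
finger_force: 0.0
shift [-1.021  0.274 -0.002] turn [-0.     0.     0.605] tcp [0.3213 0.3827 0.2145] t 0.9
```

```bash
python3 -m handwheel '[[-1,0.27,0,0,0,0.605,-1],[-1,0.27,0,0,0,0.605,-1],[-1,0.27,0,0,0,0.605,-1],[-1,0.27,0,0,0,0.605,-1],[-1,0.27,0,0,0,0.605,-1],[-1,0.27,0,0,0,0.605,-1],[-1,0.27,0,0,0,0.605,-1],[-1,0.27,0,0,0,0.605,-1],[-1,0.27,0,0,0,0.605,-1]]'
python3 - <<'E'
from h import *
c=cam("wrist"); im,d=env.capture("wrist"); cv2.imwrite("pics/w1.png",im); P=cloud(c,d)
H,S,V=cv2.split(cv2.cvtColor(im,cv2.COLOR_BGR2HSV))
m=(S<40)&(V>120)&(abs(P[...,2]-.07)<.008)&(np.hypot(P[...,0]-.471,P[...,1]-.165)<.045)
q=np.argwhere(m)[:,::-1].astype(np.float32); (u,v),r=cv2.minEnclosingCircle(q)
hull=cv2.convexHull(q); e=cv2.fitEllipse(hull)
for uv in((u,v),e[0]):print(uv,ray(c,*uv,.07))
print(r,e,"dia",np.ptp(P[m],0),"mean",(P[m].max(0)+P[m].min(0))/2)
go(.471,.165,.1,-35)
E
```

```text
time: 1.8
ee_pos: [0.4682, 0.1709, 0.2144]
tool_rot: [-0.0, 0.886, 0.465, -0.0]
wrist_force: [0.8, 0.7, -1.6]
finger_gap: 1.0
finger_force: 0.0
(286.2147521972656, 196.1925048828125) [0.47503151 0.16573317 0.07      ]
(286.22674560546875, 196.10365295410156) [0.47508988 0.16579873 0.07      ]
26.125564575195312 ((286.22674560546875, 196.10365295410156), (51.438785552978516, 51.871131896972656), 74.08440399169922) dia [0.04923628 0.04947818 0.01070354] mean [0.4746398  0.16502389 0.06739517]
shift [-0.013  0.023  0.458] turn [-0.     0.     0.004] tcp [0.4681 0.1711 0.2144] t 1.85
```

View pics/w1.png

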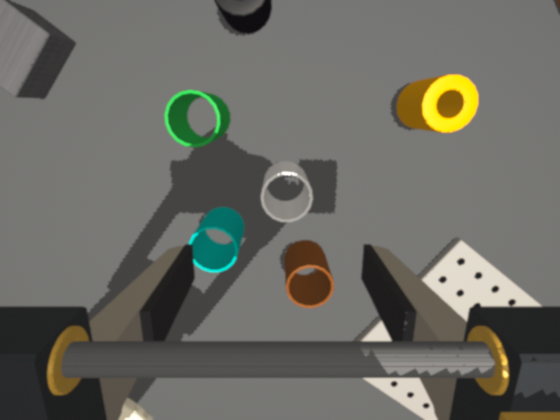

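The wrist view shows the sleeve rim at (286,196), 49.5 mm across, with its neighbours clear of the finger line. Now I descend.

```bash
python3 -m handwheel '[[-0.008,0.032,0,0,0,0.004,-1],[-0.008,0.032,0.15,0,0,0.004,-1],[-0.008,0.032,0.3,0,0,0.004,-1],[-0.008,0.032,0.45,0,0,0.004,-1],[-0.008,0.032,0.6,0,0,0.004,-1],[-0.008,0.032,0.738,0,0,0.004,-1],[-0.008,0.032,0.738,0,0,0.004,-1],[-0.008,0.032,0.738,0,0,0.004,-0.4],[-0.008,0.032,0.738,0,0,0.004,-0.4],[-0.008,0.032,0.738,0,0,0.004,-0.4],[-0.008,0.032,0.738,0,0,0.004,-0.2],[-0.008,0.032,0.738,0,0,0.004,-0.2],[-0.008,0.032,0.738,0,0,0.004,-0.2]]'
```

```text
time: 3.15
ee_pos: [0.4741, 0.1644, 0.0306]
tool_rot: [0.0, 0.888, 0.46, 0.0]
wrist_force: [0.3, 0.3, -0.4]
finger_gap: 0.597
finger_force: 0.0
```

```bash
python3 -m handwheel '[[0,0,0,0,0,0,-0.12],[0,0,0,0,0,0,-0.12]]'; python3 -m handwheel '[[0,0,0,0,0,0,-0.1],[0,0,0,0,0,0,-0.1]]'; python3 -m handwheel '[[0,0,0,0,0,0,-0.09],[0,0,0,0,0,0,-0.09]]'
```

```text
time: 3.35
ee_pos: [0.4738, 0.1643, 0.0301]
tool_rot: [-0.0, 0.888, 0.46, -0.0]
wrist_force: [-1.0, -0.6, 0.3]
finger_gap: 0.561
finger_force: 0.0
time: 3.55
ee_pos: [0.4738, 0.1643, 0.03]
tool_rot: [-0.0, 0.888, 0.46, -0.0]
wrist_force: [-0.6, -0.2, 0.3]
finger_gap: 0.551
finger_force: 0.0
time: 3.75
ee_pos: [0.4738, 0.1643, 0.03]
tool_rot: [-0.0, 0.888, 0.46, -0.0]
wrist_force: [-0.7, 0.6, -0.2]
finger_gap: 0.547
finger_force: 0.0
```

```bash
python3 -m handwheel '[[0,0,0,0,0,0,-0.085],[0,0,0,0,0,0,-0.085]]' | tail -2; python3 -m handwheel '[[0,0,0,0,0,0,-0.082],[0,0,0,0,0,0,-0.082]]'| tail -2
```

```text
finger_gap: 0.544
finger_force: 0.0
finger_gap: 0.538
finger_force: 0.0
```

```bash
python3 -m handwheel '[[0,0,0,0,0,0,-0.078],[0,0,0,0,0,0,-0.078]]' | tail -2
```

```text
finger_gap: 0.539
finger_force: 0.0
```

```bash
python3 -m handwheel '[[0,0,0,0,0,0,-0.074],[0,0,0,0,0,0,-0.074]]'| tail -2
```

```text
finger_gap: 0.538
finger_force: 0.2
```

```bash
python3 -m handwheel '[[0,0,0,0,0,0,-0.071],[0,0,0,0,0,0,-0.071]]'| tail -2
```

```text
finger_gap: 0.538
finger_force: 0.4
```

```bash
python3 -m handwheel '[[0,0,0,0,0,0,-0.068],[0,0,0,0,0,0,-0.068]]'| tail -2
```

```text
finger_gap: 0.536
finger_force: 2.5
```

```bash
python3 -m handwheel '[[0,0,0,0,0,0,-0.064],[0,0,0,0,0,0,-0.064]]'| tail -2
```

```text
finger_gap: 0.529
finger_force: 8.1
```

```bash
python3 -m handwheel '[[0,0,0,0,0,0,-0.06],[0,0,0,0,0,0,-0.06]]'| tail -3
```

```text
wrist_force: [-1.0, 0.5, 0.1]
finger_gap: 0.532
finger_force: 15.1
```

Now back off to about 9–10 N and lift.

```bash
python3 -m handwheel '[[0,0,0,0,0,0,-0.063],[0,0,0,0,0,0,-0.063]]'| tail -2; python3 -m handwheel '[[0,0,-0.02,0,0,0,-0.063],[0,0,-0.06,0,0,0,-0.063],[0,0,-0.06,0,0,0,-0.063]]'
```

```text
finger_gap: 0.532
finger_force: 9.6
time: 5.85
ee_pos: [0.4749, 0.1646, 0.0465]
tool_rot: [0.0, 0.888, 0.46, 0.001]
wrist_force: [0.4, -0.6, -0.7]
finger_gap: 0.531
finger_force: 9.7
```

```bash
python3 -m handwheel '[[0,0,-0.15,0,0,0,-0.063],[0,0,-0.3,0,0,0,-0.063],[0,0,-0.45,0,0,0,-0.063],[0,0,-0.5,0,0,0,-0.063],[0,0,-0.5,0,0,0,-0.063]]'
python3 - <<'E'
from h import *
for n,x0,x1 in(("top",280,380),("scene",180,245)):
    im=cv2.imread(f"pics/{n}0.png"); c=cam(n); H,S,V=cv2.split(cv2.cvtColor(im,cv2.COLOR_BGR2HSV))
    b=((H>95)&(H<135)&(S>80)&(V>50)).astype(np.uint8); b[:,:x0]=0; b[:,x1:]=0; b[:150]=0; b[260:]=0
    cs=max(cv2.findContours(b,cv2.RETR_EXTERNAL,cv2.CHAIN_APPROX_NONE)[0],key=cv2.contourArea)
    pts=np.array([ray(c,u,v,.018)[:2] for u,v in cs[:,0]],np.float32)
    (x,y),r=cv2.minEnclosingCircle(pts); e=cv2.fitEllipse(pts)
    print(n,cv2.boundingRect(cs),"circ",x,y,2*r,"ell",e)
go(.5186,-.1134,.155)
E
```

```text
time: 6.35
ee_pos: [0.4751, 0.1647, 0.1718]
tool_rot: [0.0, 0.888, 0.46, 0.002]
wrist_force: [-0.2, -0.4, -0.7]
finger_gap: 0.533
finger_force: 9.7
top (320, 195, 36, 37) circ 0.5221432447433472 -0.1084812581539154 0.07597073167562485 ell ((0.5223395824432373, -0.1091540977358818), (0.07210870087146759, 0.07249261438846588), 105.20948028564453)
scene (198, 203, 33, 24) circ 0.5262013077735901 -0.1111709401011467 0.08146540820598602 ell ((0.5269210338592529, -0.109779953956604), (0.07343323528766632, 0.07572035491466522), 7.921041965484619)
shift [-0.809  0.783  0.067] turn [0. 0. 0.] tcp [0.4751 0.1647 0.1718] t 6.35
```

```bash
python3 -m handwheel '[[-0.04,0.04,0,0,0,0,-0.063],[-0.12,0.12,0,0,0,0,-0.063],[-0.22,0.22,0,0,0,0,-0.063],[-0.33,0.33,0,0,0,0,-0.063],[-0.44,0.44,0,0,0,0,-0.063],[-0.55,0.56,0,0,0,0,-0.063],[-0.65,0.66,0,0,0,0,-0.063],[-0.72,0.73,0.03,0,0,0,-0.063],[-0.77,0.78,0.07,0,0,0,-0.063],[-0.783,0.793,0.1,0,0,0,-0.063],[-0.783,0.793,0.1,0,0,0,-0.063],[-0.783,0.793,0.1,0,0,0,-0.063]]'
python3 - <<'E'
from h import *
c=cam("wrist");w,dw=env.capture("wrist"); s,ds=env.capture("scene"); t,dt=env.capture("top")
cv2.imwrite("pics/m.png",np.hstack([w[60:420,100:480],cv2.resize(s[120:270,120:290],None,fx=2.4,fy=2.4)]))
cv2.imwrite("pics/top1.png",t); o=env.get_obs(); cv2.imwrite("pics/w2.png",w)
# blue in scene
E
```

```text
time: 7.55
ee_pos: [0.5221, -0.1094, 0.1441]
tool_rot: [-0.001, 0.888, 0.46, -0.001]
wrist_force: [-0.5, 0.4, -0.2]
finger_gap: 0.536
finger_force: 9.7
```

View pics/m.png

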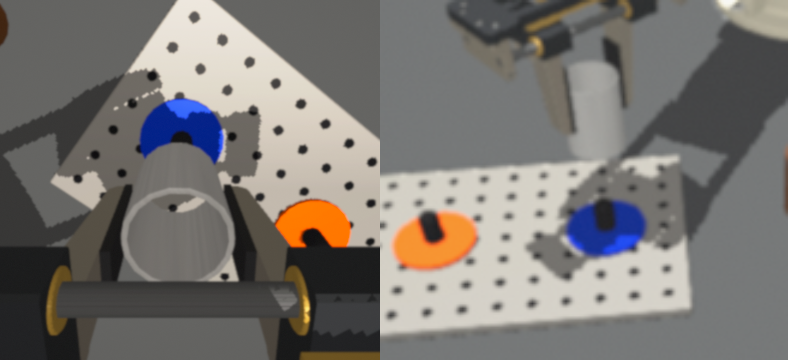

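The wrist crop shows the sleeve upright in the fingers at (178,235), with the blue pad ahead at (182,138). In the scene crop the sleeve hangs above the blue post at (605,215). I'll check the pad centre once more from this view.

Run:
```python
from h import *
c=cam("wrist"); im=cv2.imread("pics/w2.png"); H,S,V=cv2.split(cv2.cvtColor(im,cv2.COLOR_BGR2HSV))
b=((H>95)&(H<135)&(S>100)&(V>50)).astype(np.uint8); b[260:]=0
cs=max(cv2.findContours(b,cv2.RETR_EXTERNAL,cv2.CHAIN_APPROX_NONE)[0],key=cv2.contourArea)
pts=np.array([ray(c,u,v,.018)[:2] for u,v in cs[:,0]],np.float32); (x,y),r=cv2.minEnclosingCircle(pts)
print(cv2.boundingRect(cs),x,y,2*r); go(x,y,.144)
go(.523,-.110,.06)
```

```text
(239, 158, 84, 66) 0.5257850289344788 -0.11077245324850082 0.07678080350160599
shift [0.001 0.013 0.005] turn [0. 0. 0.] tcp [ 0.5231 -0.1092  0.1453] t 7.7
shift [-0.003  0.002  0.341] turn [0. 0. 0.] tcp [ 0.5231 -0.1092  0.1453] t 7.7
```

Pad centre (.525,-.110), 76.8 mm across, agrees with the other views. Lowering over the post.

```bash
python3 -m handwheel '[[0,0.01,0.03,0,0,0,-0.063],[0,0.01,0.08,0,0,0,-0.063],[0,0.01,0.14,0,0,0,-0.063],[0,0.01,0.2,0,0,0,-0.063],[0,0.01,0.25,0,0,0,-0.063],[0,0.01,0.3,0,0,0,-0.063],[0,0.01,0.34,0,0,0,-0.063],[0,0.01,0.356,0,0,0,-0.063],[0,0.01,0.356,0,0,0,-0.063],[0,0.01,0.356,0,0,0,-0.063]]'
python3 -m handwheel '[[0,0,0.008,0,0,0,-0.063],[0,0,0.012,0,0,0,-0.063],[0,0,0.016,0,0,0,-0.063],[0,0,0.016,0,0,0,-0.063]]'
```

```text
time: 8.7
ee_pos: [0.5253, -0.1115, 0.0564]
tool_rot: [0.0, 0.888, 0.46, 0.0]
wrist_force: [0.2, -0.0, -1.2]
finger_gap: 0.53
finger_force: 9.7
time: 9.1
ee_pos: [0.525, -0.1114, 0.0521]
tool_rot: [0.0, 0.888, 0.46, 0.0]
wrist_force: [0.5, -1.0, -1.4]
finger_gap: 0.53
finger_force: 9.7
```

```bash
python3 -m handwheel '[[0,0,0.004,0,0,0,-0.063],[0,0,0.008,0,0,0,-0.063],[0,0,0.008,0,0,0,-0.063]]' | sed -n '2p;4p'
python3 -m handwheel '[[0,0,0.004,0,0,0,-0.063],[0,0,0.004,0,0,0,-0.063]]' | sed -n '2p;4p'
```

```text
ee_pos: [0.5249, -0.1114, 0.0499]
wrist_force: [-1.1, 0.1, -1.5]
ee_pos: [0.5249, -0.1114, 0.049]
wrist_force: [0.7, -0.6, -1.1]
```

```bash
python3 -m handwheel '[[0,0,0.003,0,0,0,-0.063],[0,0,0.003,0,0,0,-0.063]]' | sed -n '2p;4p'
python3 -m handwheel '[[0,0,0.002,0,0,0,-0.063],[0,0,0.002,0,0,0,-0.063]]' | sed -n '2p;4p'
```

```text
ee_pos: [0.525, -0.1114, 0.0483]
wrist_force: [-0.0, 0.2, -0.7]
ee_pos: [0.525, -0.1114, 0.0481]
wrist_force: [-2.2, 0.3, 3.9]
```

Contact at the expected height (+3.9 N). I release gently, then retreat upward.

```bash
python3 -m handwheel '[[0,0,0,0,0,0,-0.07],[0,0,0,0,0,0,-0.08],[0,0,0,0,0,0,-0.1],[0,0,0,0,0,0,-0.2],[0,0,0,0,0,0,-0.35],[0,0,0,0,0,0,-0.5],[0,0,0,0,0,0,-0.5],[0,0,0,0,0,0,-0.5]]'
python3 -m handwheel '[[0,0,-0.1,0,0,0,-0.5],[0,0,-0.25,0,0,0,-0.5],[0,0,-0.4,0,0,0,-0.5],[0,0,-0.55,0,0,0,-0.5],[0.3,0,-0.65,0,0,0,-0.5],[0.5,0,-0.65,0,0,0,-0.5],[0.5,0,-0.65,0,0,0,-0.5],[0.5,0,-0.65,0,0,0,-0.5]]'
python3 - <<'E'
from h import *
s,_=env.capture("scene"); t,dt=env.capture("top"); c=cam("top"); P=cloud(c,dt)
m=(abs(P[...,2]-.087)<.01)&(np.hypot(P[...,0]-.525,P[...,1]+.111)<.045)
q=np.argwhere(m)[:,::-1].astype(np.float32)
if len(q): 
    (u,v),r=cv2.minEnclosingCircle(q); print(ray(c,u,v,.088),r,np.median(P[m][:,2]))
cv2.imwrite("pics/end.png",np.hstack([cv2.resize(s[120:270,120:290],None,fx=2.3,fy=2.3),cv2.resize(t[150:270,280:420],None,fx=2.8,fy=345/120)]))
E
```

```text
time: 10.8
ee_pos: [0.525, -0.1114, 0.0479]
tool_rot: [0.0, 0.888, 0.46, 0.0]
wrist_force: [-0.6, 0.2, -0.9]
finger_gap: 0.748
finger_force: 0.0
time: 11.6
ee_pos: [0.5992, -0.0065, 0.211]
tool_rot: [0.0, 0.887, 0.461, 0.001]
wrist_force: [0.6, -0.6, -1.3]
finger_gap: 0.747
finger_force: 0.0
[ 0.52248418 -0.10887888  0.088     ] 13.837404251098633 0.08546663395037007
```

View pics/end.png

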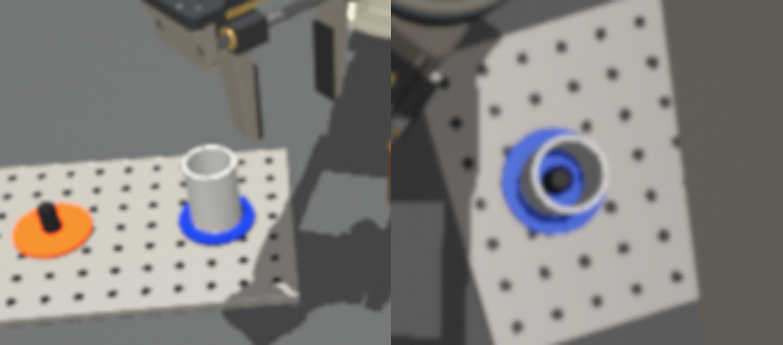

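The sleeve stands upright over the blue post, at (212,195) in the scene crop. In the top view its axis measures (.5225,-.109), within a few mm of the pad centre, and the gripper is clear.

```bash
python3 -c "
from rig import env
print(env.hand_in())"
```

```text
the job is handed in; nothing more can be done
None
```

The aluminium sleeve stands upright and released over the blue pad's post, within about 4 mm of its axis; grip readings peaked at 15 N per finger, the brass and black bushes were left alone, and the job was handed in at about 12 s (no verdict was returned).

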